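# Clamp a pine block in a quick-release bench vise

### The arm

A 6-joint arm with a two-finger parallel gripper is mounted at the origin on the work surface. World frame = base frame: x ahead of the robot, y to its left, z up, the work surface at z = 0. Lengths are in m, angles in degrees, forces in N, time in s.
With the tool pointing down it reaches from about 0.4 to 0.825 m from the base axis. Payload 7 kg.
Tool frame: the origin (TCP) lies at the very end of the fingers, on their centre line; the grasp point (between the pads) lies 19 mm behind it; z points along the fingers, y is the line along which they close (so a half turn about z gives the same grasp; the last joint's range is limited). The gripper opens to 88 mm and grips with 3 to 60 N. Pads are 19 mm wide; open, the fingers measure 130 mm over their backs; the gripper's body (78 mm by 193 mm) begins 47 mm behind the grasp point.
Start: joints at [82.855, 20.546, 0.682, 0, -70.136, -16.507], TCP at [0.271, 0.618, 0.227] pointing down, gripper open.
Joint ranges: [-176.03, 176.03], [-82.01, 121.73], [-58.28, 71.71], [-173.87, 95.51], [-174.79, -0.11], [-173.66, 173.66]. Speed limits (degrees/s): [136.94, 136.94, 172.46, 180, 180, 180].

### API

Orientations are given as [roll, pitch, yaw] about the fixed x, y, z axes, in that order (R = Rz(yaw) Ry(pitch) Rx(roll)).
In Python, from plant import ctrl gives the robot as it stands.
- The arm moves only by the tool carry_out, never from a script. Its argument "deltas" is a list that holds one entry, the list of rows, each a list of 5 numbers: the shift along the tool's x, y, z scaled (see below), then the turn about the tool's z scaled (see below), then the opening, from -1 (shut) to 1 (fully open). A call has 1 to 5 rows; each row is the pose to reach, as a shift and turn from the pose commanded when the call began, along the tool's axes at that moment, turning the shorter way round; what a row does not reach only later rows make up. The controller multiplies each number of a shift by 20 cm and each number of a turn by 2 pi rad. A row lasts 1/10 s, in which the tool goes at most 50 mm and 8.59 degrees, less where a joint would pass 70% of its speed; a pose out of reach is approached as far as the arm can. A call with a number of a shift or a turn outside -1 to 1 is refused whole. A call with a gripper value outside its range is refused whole. The fingers move at their own pace and stop on an object; the grip force is fixed at half the most. Time passes only in rows, so rows that repeat a pose let the fingers close. It gives the time, the measured TCP pose, the force, the opening and the grip force at its end, in the units of the state.
- ctrl.get_obs(): the state, without advancing time (a new reading comes with each control period).
- ctrl.snapshot(name): name is "scene" or "top"; returns a dict with "color" (420x560x3 uint8, red, green, blue), "camera_matrix" (3x3 intrinsics, pixels), "k1" (the pictures are not rectified: a ray, as slopes to the right and down, at radius r is drawn at 1 + k1 r^2 times it, then the intrinsics apply), "R" (3x3) and "t" (3): a world point X has camera coordinates R X + t. Camera axes: x right, y down, z forward; pixel columns grow to the right and rows downward; lengths in m; the calibration is good to about 2 mm. A picture is of the moment at which its call begins. There is no depth.
- ctrl.close_job(): hands the job in; it is judged then, once.
Trained networks look in a picture, given as the dict that the camera call returned (one of the last four; its "shot" number tells which), for a name from the list of things; names that differ only in an ending like _2 or _b are one class to them, and where a whole thing is asked for, a point or a joint stands for the part that bears it (a point fixed in the world has none). Each returns a list of dicts, best first, with "p" (0 to 1); they miss things now and then, are a little off and sometimes report something else, mostly with a low value. They report only what shows in the picture. A call takes as long as a camera call. They do not tell look-alikes from the thing itself.
- ctrl.search_frame(picture, name): "centre" ([column, row] in pixels, amid what is visible of it).
- ctrl.silhouettes(picture, name): "mask" (420x560 bool, what is visible of it) and "centre" ([column, row] in pixels, amid what is visible of it).
- ctrl.spot_point(picture, name): "centre" ([column, row] in pixels: a listed point, or the origin of a listed thing).
The state is a dict: "clock": time; "joint_pos": joint angles; "qvel": joint speeds; "tau": joint torques, N m; "tool_pos": TCP position; "orientation": TCP orientation; "force": force on the tool from outside, world axes, zero at the start; "moment": the same for the moment, N m; "opening": finger opening in m; "gripper_force": force on a finger pad.
Only numpy, scipy, OpenCV 4.12 (cv2) and the standard library are available. Lean on these libraries where they do the work, as an engineer would, in place of code of your own. Each camera call takes 0.05 s, during which the arm holds its last target. There are 200 camera calls.

### The job

Clamp the loose pine block in the quick-release bench vise: hold the release lever pressed down, slide the front jaw up until the block is gently nipped square against the fixed jaw, let go of the lever, then turn the handle clockwise until the block is held firmly, without bruising the soft wood or leaning hard on the lever. Leave the jar and the tools lying about where they are, and take your hand off everything at the end.

Things in the scene. Friction and masses are not known exactly. Their poses are not given: they have to be found in the camera images.
- vise: Raised bench (wood slab 304 x 340 mm, 40 thick, top 190 mm above the table, on two cheeks) with the fixed jaw of a 150 mm wide woodworking vise on its edge; bolted down. Origin at table height under the middle of the fixed jaw's wooden face. x points level from that face into the bench, -x to the moving jaw and handle, y along the jaws, z up. All offsets are in these axes.
- fixed_face (a point): Middle of the top edge of the fixed jaw's wooden face, 190 mm above the table; the axes are the vise's. The jaws are 150 mm wide and reach from 110 to 190 mm above the table. The screw's axis runs along x, midway along the jaws, 135 mm above the table.
- jaw (a joint): Opening between the wooden faces of the jaws, m (0 shut, at most 0.12; 0.045 when the block is nipped). The moving jaw slides along x on two 18 mm rods and carries the screw, handle and lever along. With the lever down it slides against about 5 N of friction; with the lever up the half-nut locks it to the thread, and it may settle back by up to 4 mm as the thread catches.
- liner: Wooden lining of the moving jaw, 12 x 150 x 80 mm, which presses on the block; behind it (-x) is the jaw's iron, 20 mm thick. Axes as the vise's; origin at table height under the middle of its face towards the block.
- lever (a joint): Angle of the quick-release lever, rad: 0 up (half-nut engaged), 0.30 fully down on its hard stop. Beyond about 0.20 the half-nut is clear and the jaw is free. It springs back up by itself. It turns about a rod parallel to x, 46 mm to the -y side of the press plate's middle and 26 mm below the plate's top.
- lever_pad: Steel press plate of the lever, 26 mm (x) by 30 mm (y), in front of the moving jaw, to the +y side of the screw, with a tab standing 12 mm above the plate on its jaw-side edge. Press on the plate: 5 N at first, 9 N at the stop about 14 mm down; over 40 N is too much. While pressing, push the tab in +x to slide the jaw to the block; nip the block with 5 to 20 N, over 60 N is ramming.
- lever_press (a point): Middle of the top of the press plate, 161 mm above the table when up; it moves with lever and jaw. It is 37 mm in front (-x) of the moving jaw's outer iron face and 78 mm to the +y side of the screw's axis; the tab's near face is 13 mm from it in +x.
- screw (a joint): Turn of screw and handle, rad; grows clockwise as seen from the handle looking in +x, which tightens: with the lever up the jaw closes 6 mm a turn. A bar end on the +y side goes up over the top and down on the -y side. At 0 the T-bar is upright, end a on top. The screw stays where it is left.
- bar_end_a (a point): Centre of a 24 mm ball, the place to grasp on one end of the steel T-bar handle. The bar is 12 mm thick, at right angles to the screw's axis, 112 mm in front (-x) of the moving jaw's outer iron face; the ball's centre is 80 mm from the axis. The hub on the axis is 34 mm thick. The ball can be held while the bar swings round in the fingers.
- bar_end_b (a point): Centre of the ball on the bar's other end. Felt here, the bar turns freely at about 1 N; after 0 to 0.8 turn the jaw meets the block, then the resistance climbs over about 1 rad. The clamp force is 25 to 40 times the force across the bar here: 6 to 9 N above free turning is firmly tight, under 4 N is slack, over 11 N bruises the wood. It holds by itself when let go.
- block: The work: loose pine block 45 mm thick (x, along the vise's x), 140 mm long (y), 78 mm high, about 0.24 kg, standing between the jaws on the two guide rods. Origin in the middle of its underside, 150 mm above the table; its top is 38 mm above the jaws. It may start some mm off the fixed jaw and a few degrees askew; the closing jaw pushes it home.
- glue_jar: Bystander: black crusted glue jar, 77 mm wide, 112 mm tall, with a wooden stick to 190 mm, standing on the table off the handle's end of the vise; leave it.
- sanding_block: Bystander: cork sanding block 112 x 62 x 33 mm on the raised bench; leave it.
- screwdriver: Bystander: screwdriver 200 mm long lying on the table; leave it.
- hammer: Bystander: hammer 260 mm long lying on the raised bench; leave it.
Not all that is in view belongs to the job. Leave any blue or red look-alike of the block alone.

How it is judged (in metres and radians):
On the way, in this order (a step that is already met when the one before it is completed fails the run):
1. the quick-release lever is pressed down far enough to free the jaw (beyond 0.2 rad) (value of joint lever above 0.2 rad), for 0.05 s.
2. with the lever held down, the jaw has been slid up to the block (opening under 49 mm for the 45 mm block) (value of joint lever above 0.15 rad and value of joint jaw below 0.049 m), for 0.05 s.
3. the lever is let go and back up (under 0.05 rad) with the jaw still at the block (opening under 51 mm) (value of joint lever below 0.05 rad and value of joint jaw below 0.051 m), for 0.1 s.
4. the screw is turned until the jaw presses on the block with more than 100 N (contact force between liner and block above 100 N), for 0.3 s.
At the end, for the whole second after the job is handed in: The block is clamped between the jaws with more than 100 N (and never more than 450 N), square to the jaws within 0.04 rad, upright within 0.05 rad and still down on the guide rods within 6 mm, at rest; the jaw opening is under 47 mm and the lever is back up (under 0.05 rad) (contact force between liner and block above 100 N and value of joint lever below 0.05 rad and value of joint jaw below 0.047 m and angle between the x axis of block and the x axis of vise, either way round below 0.04 rad and angle between block's own z axis and vertical below 0.05 rad and height (world z) of block between 0.144 and 0.156 m and linear speed of block below 0.01 m/s); the robot touches nothing.
It fails at once if the wood is bruised: the jaw presses on the block with more than 450 N (contact force between liner and block above 450 N).
It fails at once if the jaw is rammed into the block: more than 60 N on it while the lever is held down (value of joint lever above 0.15 rad and contact force between liner and block above 60 N).
It fails at once if the lever is leant on with more than 40 N (contact force between the fingers and lever_pad above 40 N).
It fails at once if a bystander (jar, sanding block, screwdriver, hammer) is moved more than 30 mm (distance of any of glue_jar, sanding_block, screwdriver, hammer from where it was at the start of the episode above 0.03 m).
It also fails if it takes over 72 s, if anything falls off the work surface, if the arm or the gripper's body presses on something with over 40 N, if the wrist force passes 120 N, or if a joint passes its speed limit or range.

## Working session

There is one attempt and no reset: what is moved stays moved. The work goes in short steps, Python scripts to look and compute and a tool call to move; the robot and the scene stay as the last step left them, time stands still between calls to the robot, and variables do not carry over. Pictures are saved under pics/ and viewed, at most 10 in all, crops included, and the job is handed in when it is done.

Besides the shell and the picture viewer there is one more tool, called after "Emit:" by a JSON object that holds its "fn" and its "kwargs", one argument or row to a line. carry_out: Moves the arm, as the interface text tells. Its arguments: {"type":"object","properties":{"deltas":{"type":"array"}},"required":["deltas"]}

```bash
mkdir -p pics; ls
cat > h.py <<'E'
import numpy as np, cv2
from scipy.spatial.transform import Rotation as Ro
from plant import ctrl
def snap(n): return ctrl.snapshot(n)
def save(s,f,crop=None,z=1):
    im=s["color"][:,:,::-1]
    if crop: im=im[crop[1]:crop[3],crop[0]:crop[2]]
    cv2.imwrite("pics/"+f,cv2.resize(im,None,fx=z,fy=z,interpolation=cv2.INTER_CUBIC))
def proj(s,X):
    c=s["R"]@np.asarray(X,float)+s["t"]; x=c[:2]/c[2]; x=x*(1+s["k1"]*(x@x)); K=np.array(s["camera_matrix"])
    return np.array([K[0,0]*x[0]+K[0,2],K[1,1]*x[1]+K[1,2]])
def ray(s,p):
    K=np.array(s["camera_matrix"]); d=np.array([(p[0]-K[0,2])/K[0,0],(p[1]-K[1,2])/K[1,1]]); x=d.copy()
    for _ in range(20): x=d/(1+s["k1"]*(x@x))
    R=np.array(s["R"]); return -R.T@s["t"], R.T@np.array([x[0],x[1],1])
def atz(s,p,z):
    o,d=ray(s,p); return o+d*(z-o[2])/d[2]
def tri(obs):
    A=np.zeros((3,3));b=np.zeros(3)
    for s,p in obs:
        o,d=ray(s,p); d=d/np.linalg.norm(d); M=np.eye(3)-np.outer(d,d); A+=M;b+=M@o
    return np.linalg.solve(A,b)
E
python3 - <<'E'
from h import *
np.set_printoptions(precision=4,suppress=True)
S={n:snap(n) for n in("scene","top")}
for n,s in S.items():
    save(s,n+"0.png",z=1.4); print(n,-np.array(s["R"]).T@s["t"])
    for k in["fixed_face","lever_press","bar_end_a","block","liner","vise","glue_jar","screwdriver","hammer","sanding_block"]:
        print(k,[(np.round(d["centre"],1),round(d["p"],2)) for d in ctrl.spot_point(s,k)[:3]])
o=ctrl.get_obs(); print({k:o[k] for k in("clock","tool_pos","orientation","force","opening")})
E
```

```text
pics
scene [ 1.0281 -0.3219  1.0111]
fixed_face [(array([244.7, 236.6]), 0.82)]
lever_press [(array([330.3, 233.3]), 0.62)]
bar_end_a [(array([357. , 209.4]), 0.74), (array([316.9, 190.2]), 0.63)]
block [(array([260. , 239.2]), 0.92), (array([324.3, 306.4]), 0.73), (array([255.5, 205.4]), 0.67)]
liner [(array([286.1, 262.6]), 0.77), (array([330.3, 135.1]), 0.2)]
vise [(array([252.2, 274.9]), 0.96), (array([257.5, 239.9]), 0.6)]
glue_jar [(array([390.6, 184.4]), 0.69)]
screwdriver [(array([329.1, 134. ]), 0.89)]
hammer [(array([138.2, 286.7]), 0.61), (array([354.5, 210.5]), 0.52)]
sanding_block [(array([191.6, 235.7]), 0.88)]
top [0.4418 0.0228 1.0794]
fixed_face [(array([335. , 184.2]), 0.57)]
lever_press [(array([320.7, 187.7]), 0.71), (array([272.2, 152.2]), 0.67)]
bar_end_a [(array([241. , 156.7]), 0.67), (array([241.5, 215.1]), 0.58)]
block [(array([284.3, 254.9]), 0.93), (array([321.4, 186.4]), 0.68), (array([296.5, 141.1]), 0.62)]
liner [(array([271.1, 152.1]), 0.22)]
vise [(array([327.6, 192.9]), 0.56)]
glue_jar [(array([164.8, 200.4]), 0.97), (array([173.6, 290.2]), 0.68), (array([271.3, 151.2]), 0.51)]
screwdriver [(array([175. , 289.7]), 0.63)]
hammer [(array([440.7, 191.9]), 0.62)]
sanding_block [(array([373.9, 205.6]), 0.85)]
{'clock': 1.1, 'tool_pos': array([0.2708, 0.6183, 0.2266]), 'orientation': array([-179.9964,    0.002 ,  -23.6539]), 'force': array([0.2601, 0.0293, 0.4692]), 'opening': 0.08739411309472851}
```

View pics/scene0.png

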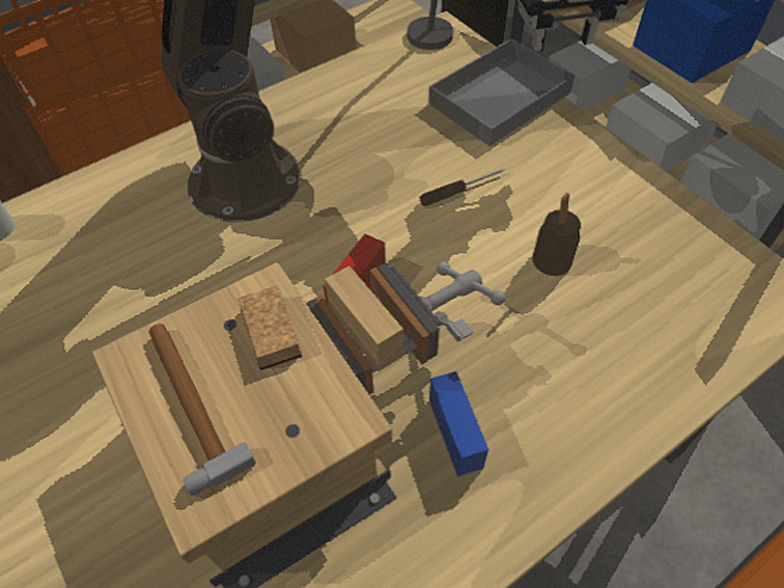

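View pics/top0.png

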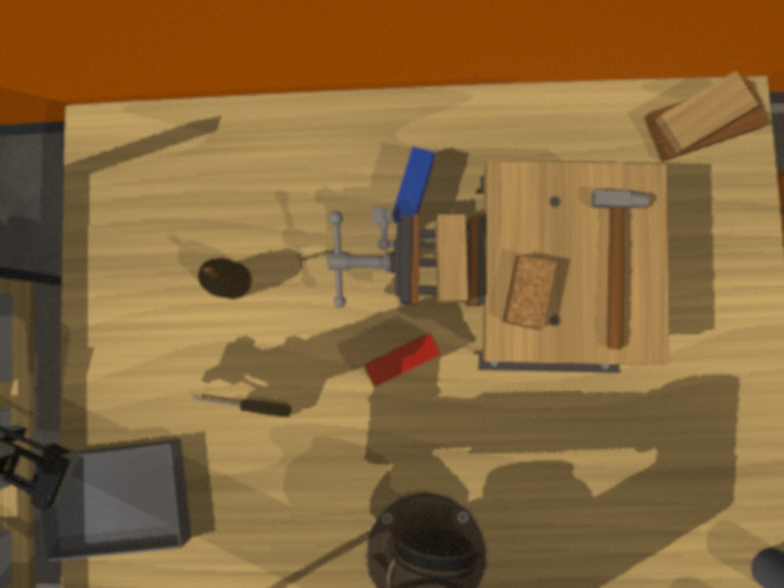

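Run:
```python
from h import *
np.set_printoptions(precision=4,suppress=True)
s,t=snap("scene"),snap("top")
# fixed edges
P=lambda *a:np.array(a)
print("face tri",tri([(s,P(244.7,236.6)),(t,P(335,184.2))]))
print("press tri",tri([(s,P(330.3,233.3)),(t,P(272.2,152.2))]))
print("ballN(far from base)",tri([(s,P(357,209.4)),(t,P(241,156.7))]))
print("ballS",tri([(s,P(316.9,190.2)),(t,P(241.5,215.1))]))
print("jar",atz(t,P(164.8,200.4),.11)); print("block",tri([(s,P(260,239.2)),(t,P(321.4,186.4))]))
for z,n,p in[(.19,"bench corners",[(486,162),(667,162),(668,365),(484,362)]),(.19,"liner",[(419,214),(419,303)]),(.228,"block",[(437,214),(466,214),(467,301),(436,301)]),(.19,"iron",[(397,214),(397,303)]),(.19,"fix",[(470,214),(470,303)])]:
    print(n,[atz(t,np.array(q)/1.4,z)[:2] for q in p])
save(t,"t1.png",(225,130,355,235),6); save(s,"s1.png",(225,160,375,270),5.3)
```

```text
face tri [ 0.5578 -0.0883  0.186 ]
press tri [0.6456 0.0624 0.1694]
ballN(far from base) [0.6363 0.1393 0.1811]
ballS [0.4985 0.148  0.0994]
jar [0.5418 0.3452 0.11  ]
block [ 0.5597 -0.0571  0.1482]
bench corners [array([ 0.7218, -0.1204]), array([ 0.7119, -0.4264]), array([ 0.3713, -0.4052]), array([ 0.3853, -0.1029])]
liner [array([ 0.6362, -0.0039]), array([0.4859, 0.001 ])]
block [array([ 0.6268, -0.0318]), array([ 0.6252, -0.0784]), array([ 0.4849, -0.0745]), array([ 0.4864, -0.0252])]
iron [array([0.6375, 0.0332]), array([0.487 , 0.0377])]
fix [array([ 0.6332, -0.0896]), array([ 0.4834, -0.0836])]
```

View pics/t1.png

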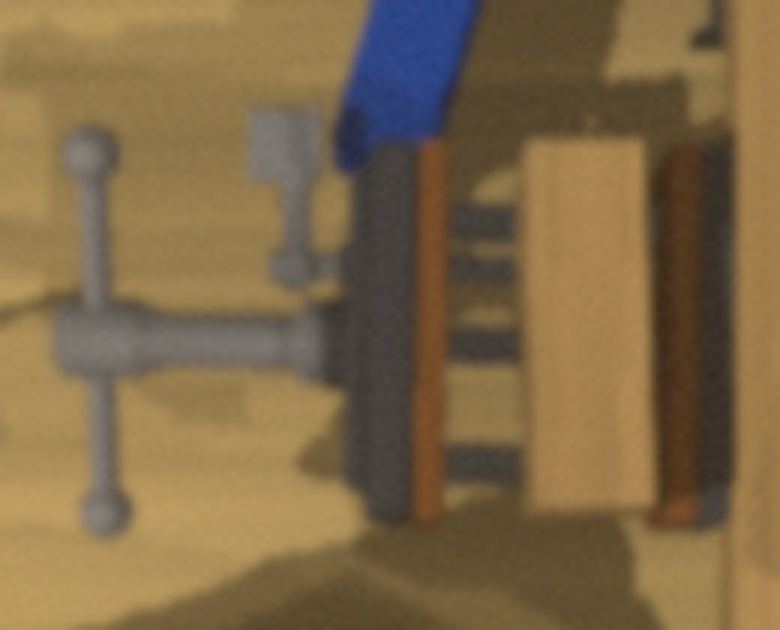

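View pics/s1.png

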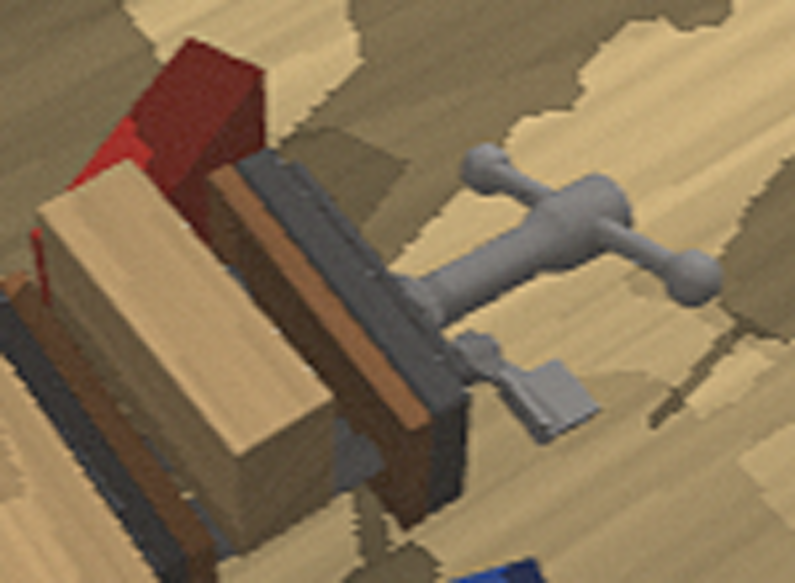

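```bash
cat > fit.py <<'E'
from h import *
from scipy.optimize import least_squares
np.set_printoptions(precision=4,suppress=True)
s,t=snap("scene"),snap("top")
T=lambda a,b:(t,np.array([225+a/6,130+b/6])); S=lambda a,b:(s,np.array([225+a/5.3,160+b/5.3]))
def model(q):
    x,y,w,J,th=q; f=-J
    B=lambda k:(f-32-112+.0,k*.08*1,0)
    J1=J; F=-J-.032; c,sn=np.cos(th),np.sin(th)
    ba=(F-.112,-.08*sn,.135+.08*c); bb=(F-.112,.08*sn,.135-.08*c)
    L=[((-J,.075,.19),T(445,140)),((-J,-.075,.19),T(442,522)),((0,.075,.19),T(666,148)),((0,-.075,.19),T(655,525)),
       ((-J,-.075,.19),S(208,175)),((-J,.075,.19),S(412,430)),(ba,T(90,153)),(bb,T(105,512)),(ba,S(692,277)),(bb,S(487,168)),
       ((F-.05,.063,.161),T(250,182)),((F-.05,.093,.161),T(250,108)),((F-.05,.093,.161),S(600,408)),
       ((.304+.02,0,.19),T(0,0))]
    R=Ro.from_euler('z',w).as_matrix()
    return [(np.array(R@np.array(X)+[x,y,0]),o) for X,o in L[:-1]]
def res(q): return np.concatenate([proj(o[0],X)-o[1] for X,o in model(q)])
for th in(-1.4,-1.8):
    r=least_squares(res,[.558,-.088,-np.pi/2,.08,th],loss="soft_l1")
    print(r.x,r.cost); 
print(res(r.x).reshape(-1,2).round(1).tolist())
E
python3 fit.py
```

```text
[ 0.5558 -0.0851 -1.6286  0.0845 -1.057 ] 3.591718046271618
[ 0.5558 -0.0851 -1.6286  0.0845 -1.057 ] 3.591718046271576
[[0.6, -0.2], [-0.5, -0.5], [-0.3, -0.7], [0.3, 0.0], [-1.0, -1.0], [-1.5, -0.0], [-0.1, -0.1], [-0.6, -0.6], [-0.4, 0.0], [-0.2, -0.1], [-0.9, -0.5], [-0.5, -0.3], [-0.3, -0.5]]
```

```bash
cat > g.py <<'E'
from h import *
np.set_printoptions(precision=4,suppress=True)
VX,VY,W=.5558,-.0851,-1.6286
RV=Ro.from_euler('z',W).as_matrix()
def w(v): return RV@np.array(v)+[VX,VY,0]
def v(p): return RV.T@(np.array(p)-[VX,VY,0])
def plan(p0,y0,wps):
    "wps: list of (world xyz,yaw deg); prints scaled call numbers per waypoint, tool down"
    for p,y in wps:
        R=Ro.from_euler('xyz',[180,0,y0],degrees=True).as_matrix()
        d=R.T@(np.array(p)-p0); print(np.round(d/.2,4).tolist(),round(-((y-y0+180)%360-180)/360,4), "mm",np.round(np.linalg.norm(d)*1e3))
        p0,y0=np.array(p),y
def st():
    o=ctrl.get_obs(); print("t",round(o["clock"],2),"v",v(o["tool_pos"]),"ori",o["orientation"],"Fv",RV.T@o["force"],"open",round(o["opening"],4),"q",o["joint_pos"]); return o
E
python3 - <<'E'
from g import *
o=st(); a=np.array(o["tool_pos"]); b=w([-.1515,.088,.24]); print(b)
n=4; ws=[(a+(b-a)*(i+1)/n+[0,0,.03*(i<n-1)*0],-23.654-69.65*(i+1)/n) for i in range(n)]
plan(a,-23.654,ws)
E
```

```text
t 1.3 v [-0.6857 -0.3252  0.2266] ori [-179.9987    0.0016  -23.6507] Fv [-0.3318  0.6122 -0.0675] open 0.0875 q [ 82.8564  20.5451   0.6821  -0.0013 -70.1352 -16.5067]
[0.6524 0.0611 0.24  ]
[0.7164, 0.4466, -0.0168] 0.0484 mm 169.0
[0.8172, 0.2118, -0.0168] 0.0484 mm 169.0
[0.8431, -0.0425, -0.0168] 0.0484 mm 169.0
[0.7918, -0.2929, -0.0168] 0.0484 mm 169.0
```

Emit:
{"fn": "carry_out", "kwargs": {
  "deltas": [
    [[0.716,0.447,-0.017,0.0484,-1],[0.716,0.447,-0.017,0.0484,-1],[0.716,0.447,-0.017,0.0484,-1],[0.716,0.447,-0.017,0.0484,-1]]
  ]
}}

```text
clock: 1.7
tool_pos: [0.3677, 0.4757, 0.2306]
orientation: [-180.0, -0.0, -41.2]
force: [-0.0, 0.1, 0.2]
opening: 0.0614
gripper_force: 0.0
```

Emit:
{"fn": "carry_out", "kwargs": {
  "deltas": [
    [[0.817,0.212,-0.017,0.0484,-1],[0.817,0.212,-0.017,0.0484,-1],[0.817,0.212,-0.017,0.0484,-1],[0.817,0.212,-0.017,0.0484,-1]]
  ]
}}

```text
clock: 2.1
tool_pos: [0.4629, 0.3367, 0.2338]
orientation: [-180.0, -0.0, -58.6]
force: [0.3, 0.8, -0.4]
opening: 0.0291
gripper_force: 0.0
```

Emit:
{"fn": "carry_out", "kwargs": {
  "deltas": [
    [[0.843,-0.043,-0.017,0.0484,-1],[0.843,-0.043,-0.017,0.0484,-1],[0.843,-0.043,-0.017,0.0484,-1],[0.843,-0.043,-0.017,0.0484,-1]]
  ]
}}

```text
clock: 2.5
tool_pos: [0.5586, 0.1973, 0.2369]
orientation: [-180.0, -0.0, -76.1]
force: [-0.2, 0.1, 0.0]
opening: 0.0014
gripper_force: 0.0
```

Emit:
{"fn": "carry_out", "kwargs": {
  "deltas": [
    [[0.792,-0.293,-0.017,0.0484,-1],[0.792,-0.293,-0.017,0.0484,-1],[0.792,-0.293,-0.017,0.0484,-1],[0.792,-0.293,-0.017,0.0484,-1],[0.792,-0.293,-0.017,0.0484,-1]]
  ]
}}

```text
clock: 3.0
tool_pos: [0.6534, 0.0586, 0.2394]
orientation: [180.0, -0.0, -93.5]
force: [0.1, 0.3, -0.1]
opening: 0.0007
gripper_force: 0.0
```

Run:
```python
from g import *
o=st(); plan(np.array(o["tool_pos"]),o["orientation"][2],[(w([-.1515,.088,.175]),-93.31)])
s=snap("scene");save(s,"s2.png",(225,150,375,260),5.3)
```

```text
t 3.0 v [-0.1491  0.0891  0.2394] ori [179.9591  -0.0351 -93.5192] Fv [-0.3095  0.0671 -0.0932] open 0.0007 q [ 22.1305  18.3859  -0.7932   0.0148 -70.8729 -25.6545]
[-0.0122, 0.0056, 0.322] -0.0006 mm 64.0
```

View pics/s2.png

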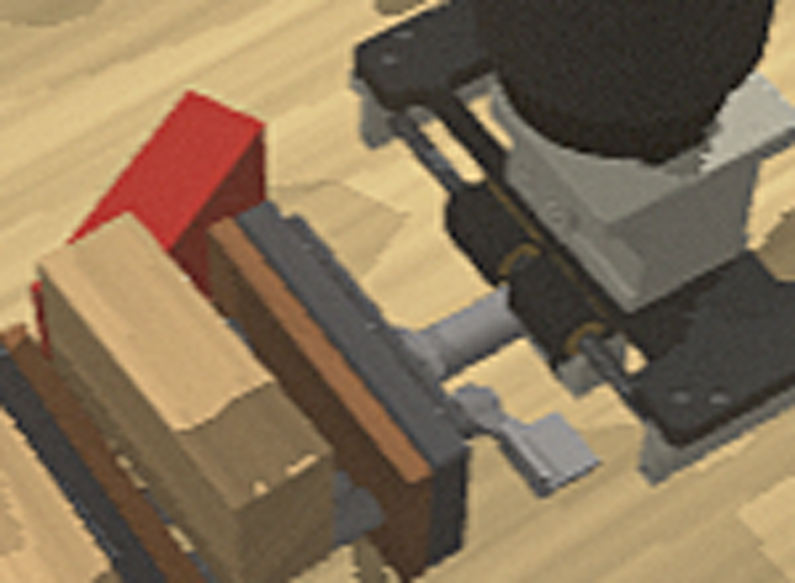

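Emit:
{"fn": "carry_out", "kwargs": {
  "deltas": [
    [[-0.03,0,0.15,0,-1],[-0.03,0,0.32,0,-1],[-0.03,0,0.32,0,-1]]
  ]
}}

```text
clock: 3.35
tool_pos: [0.6492, 0.0678, 0.1716]
orientation: [179.6, -0.1, -93.3]
force: [-0.8, -0.5, -1.3]
opening: 0.0002
gripper_force: 0.0
```

Emit:
{"fn": "carry_out", "kwargs": {
  "deltas": [
    [[0,0,0.03,0,-1],[0,0,0.06,0,-1],[0,0,0.075,0,-1],[0,0,0.075,0,-1]]
  ]
}}

```text
clock: 3.75
tool_pos: [0.6527, 0.0671, 0.1617]
orientation: [-180.0, 0.0, -93.3]
force: [-0.1, 0.4, -1.1]
opening: 0.0003
gripper_force: 0.0
```

Run:
```python
from g import *
o=st()
```

```text
t 3.75 v [-0.1576  0.0879  0.1617] ori [-179.9645    0.0159  -93.3399] Fv [-0.4275 -0.1206 -1.1293] open 0.0003 q [ 22.8689  21.3347  -6.9217   0.0016 -61.7048 -26.2095]
```

Emit:
{"fn": "carry_out", "kwargs": {
  "deltas": [
    [[0.015,0,0.01,0,-1],[0.015,0,0.03,0,-1],[0.015,0,0.03,0,-1]]
  ]
}}

```text
clock: 4.05
tool_pos: [0.6547, 0.0642, 0.1572]
orientation: [-179.7, 0.1, -93.3]
force: [2.2, 1.0, 7.8]
opening: 0.0002
gripper_force: 3.5
```

Run:
```python
from g import *
o=st()
```

```text
t 4.05 v [-0.1548  0.0901  0.1572] ori [-179.6996    0.0686  -93.316 ] Fv [-1.1527  2.1782  7.7894] open 0.0002 q [ 22.5961  21.5283  -7.287    0.0796 -60.8845 -25.9508]
```

Emit:
{"fn": "carry_out", "kwargs": {
  "deltas": [
    [[0,0,0.01,0,-1],[0,0,0.02,0,-1],[0,0,0.02,0,-1]]
  ]
}}

```text
clock: 4.35
tool_pos: [0.6558, 0.0642, 0.1543]
orientation: [-179.6, 0.1, -93.3]
force: [3.3, 1.1, 8.1]
opening: 0.0006
gripper_force: 4.8
```

Emit:
{"fn": "carry_out", "kwargs": {
  "deltas": [
    [[0,0,0.008,0,-1],[0,0,0.015,0,-1],[0,0,0.015,0,-1]]
  ]
}}

```text
clock: 4.65
tool_pos: [0.6566, 0.0642, 0.152]
orientation: [-179.5, 0.1, -93.3]
force: [4.9, 0.2, 10.6]
opening: 0.0003
gripper_force: 5.7
```

Run:
```python
from g import *
o=st()
```

```text
t 4.65 v [-0.1549  0.092   0.152 ] ori [-179.4547    0.0954  -93.2845] Fv [-0.4587  4.8704 10.5603] open 0.0003 q [ 22.5799  21.7991  -7.6458   0.1755 -60.0228 -25.9518]
```

Emit:
{"fn": "carry_out", "kwargs": {
  "deltas": [
    [[0,0,0.008,0,-1],[0,0,0.01,0,-1],[0,0,0.01,0,-1]]
  ]
}}

```text
clock: 4.95
tool_pos: [0.6571, 0.0642, 0.1505]
orientation: [-179.4, 0.1, -93.3]
force: [6.6, -0.2, 11.3]
opening: 0.0007
gripper_force: 6.3
```

Emit:
{"fn": "carry_out", "kwargs": {
  "deltas": [
    [[0.02,0,0,0,-1],[0.04,0,0,0,-1],[0.06,0,0,0,-1],[0.06,0,0,0,-1]]
  ]
}}

```text
clock: 5.35
tool_pos: [0.6562, 0.0532, 0.1503]
orientation: [-179.4, 0.2, -93.3]
force: [5.0, 5.0, 11.1]
opening: 0.0005
gripper_force: 6.1
```

Run:
```python
from g import *
o=st()
```

```text
t 5.35 v [-0.1439  0.0923  0.1503] ori [-179.3943    0.1804  -93.2694] Fv [-5.2787  4.7317 11.0511] open 0.0005 q [ 21.6255  21.7229  -7.9773   0.1058 -59.6745 -24.9489]
```

Emit:
{"fn": "carry_out", "kwargs": {
  "deltas": [
    [[0.02,0,0,0,-1],[0.04,0,0,0,-1],[0.06,0,0,0,-1],[0.07,0,0,0,-1],[0.07,0,0,0,-1]]
  ]
}}

```text
clock: 5.85
tool_pos: [0.6556, 0.0399, 0.1503]
orientation: [-179.4, 0.2, -93.3]
force: [4.4, 7.5, 10.3]
opening: 0.0006
gripper_force: 6.6
```

Run:
```python
from g import *
o=st()
s,t=snap("scene"),snap("top");save(t,"t3.png",(225,130,355,235),6);save(s,"s3.png",(225,160,375,270),5.3)
```

```text
t 5.85 v [-0.1306  0.0924  0.1503] ori [-179.3655    0.2282  -93.2654] Fv [-7.7656  3.9559 10.2843] open 0.0006 q [ 20.4928  21.5693  -8.1975   0.0542 -59.5605 -23.7866]
```

View pics/s3.png

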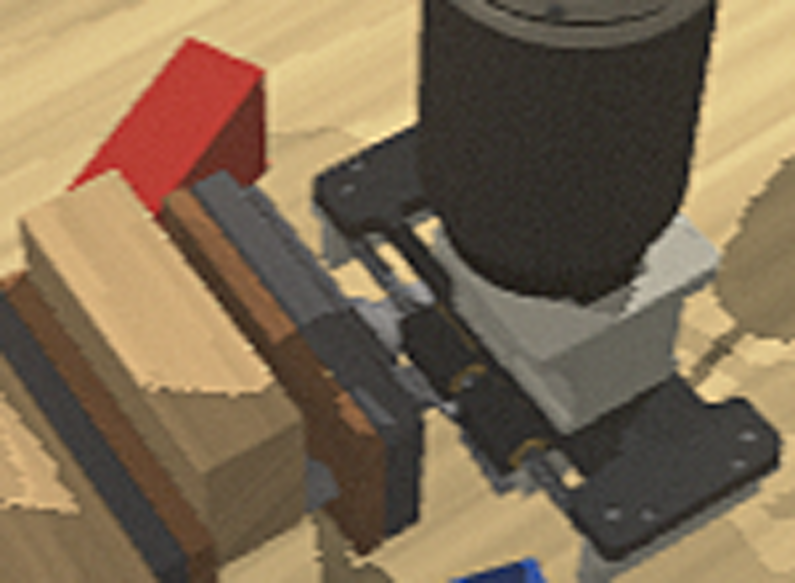

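Emit:
{"fn": "carry_out", "kwargs": {
  "deltas": [
    [[0.02,0,0,0,-1],[0.035,0,0,0,-1],[0.05,0,0,0,-1],[0.065,0,0,0,-1],[0.07,0,0,0,-1]]
  ]
}}

```text
clock: 6.45
tool_pos: [0.6549, 0.0263, 0.1502]
orientation: [-179.4, 0.2, -93.3]
force: [5.3, 9.6, 11.1]
opening: 0.0003
gripper_force: 7.4
```

Emit:
{"fn": "carry_out", "kwargs": {
  "deltas": [
    [[0.006,0,0,0,-1],[0.012,0,0,0,-1],[0.012,0,0,0,-1]]
  ]
}}

```text
clock: 6.75
tool_pos: [0.6548, 0.024, 0.1502]
orientation: [-179.4, 0.2, -93.3]
force: [5.5, 9.1, 10.8]
opening: -0.0001
gripper_force: 7.1
```

Run:
```python
from g import *
o=st()
```

```text
t 6.75 v [-0.1146  0.0925  0.1502] ori [-179.351     0.2421  -93.2574] Fv [-9.3646  4.9591 10.8345] open -0.0001 q [ 19.1299  21.4241  -8.4172   0.0271 -59.4664 -22.4023]
```

Fine steps now.

Emit:
{"fn": "carry_out", "kwargs": {
  "deltas": [
    [[0.005,0,0,0,-1],[0.01,0,0,0,-1],[0.01,0,0,0,-1]]
  ]
}}

```text
clock: 7.05
tool_pos: [0.6547, 0.022, 0.1502]
orientation: [-179.3, 0.2, -93.3]
force: [5.1, 8.5, 10.6]
opening: 0.0006
gripper_force: 7.2
```

Emit:
{"fn": "carry_out", "kwargs": {
  "deltas": [
    [[0.004,0,0,0,-1],[0.007,0,0,0,-1],[0.007,0,0,0,-1]]
  ]
}}

```text
clock: 7.35
tool_pos: [0.6546, 0.0207, 0.1502]
orientation: [-179.3, 0.2, -93.3]
force: [4.9, 9.5, 10.4]
opening: 0.0004
gripper_force: 7.2
```

Run:
```python
from g import *
o=st()
s,t=snap("scene"),snap("top");save(t,"t4.png",(225,130,355,235),6);save(s,"s4.png",(225,160,375,270),5.3)
```

```text
t 7.35 v [-0.1113  0.0926  0.1502] ori [-179.3458    0.2462  -93.2541] Fv [-9.7964  4.3657 10.4082] open 0.0004 q [ 18.8483  21.3981  -8.4551   0.0209 -59.4481 -22.1143]
```

View pics/s4.png

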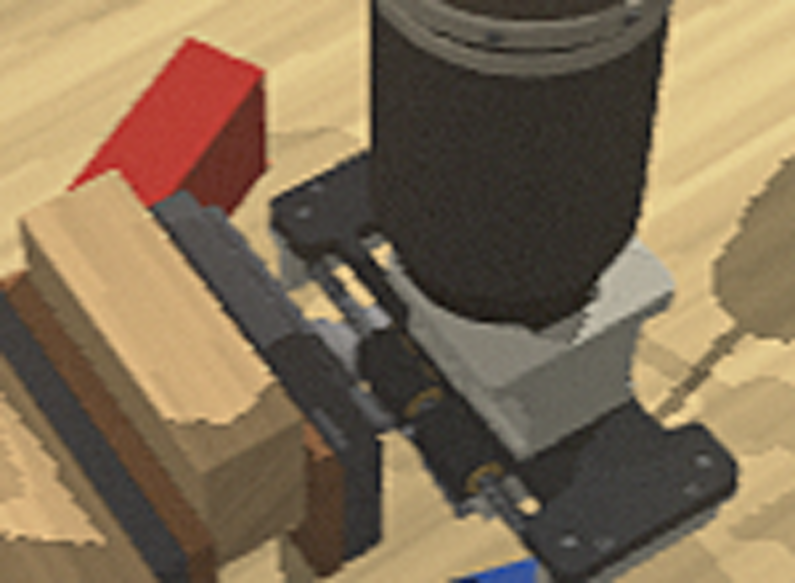

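Emit:
{"fn": "carry_out", "kwargs": {
  "deltas": [
    [[0.005,0,0,0,-1],[0.01,0,0,0,-1],[0.01,0,0,0,-1]]
  ]
}}

```text
clock: 7.75
tool_pos: [0.6547, 0.0201, 0.1502]
orientation: [-179.3, 0.4, -93.2]
force: [4.4, 14.8, 10.8]
opening: 0.0007
gripper_force: 9.0
```

Emit:
{"fn": "carry_out", "kwargs": {
  "deltas": [
    [[0.004,0,0,0,-1],[0.007,0,0,0,-1],[0.007,0,0,0,-1]]
  ]
}}

```text
clock: 8.05
tool_pos: [0.6547, 0.0199, 0.1501]
orientation: [-179.3, 0.4, -93.2]
force: [4.8, 19.9, 11.3]
opening: 0.0003
gripper_force: 11.5
```

Emit:
{"fn": "carry_out", "kwargs": {
  "deltas": [
    [[0,0,-0.02,0,-1],[0,0,-0.04,0,-1],[0,0,-0.06,0,-1],[0,0,-0.09,0,-1]]
  ]
}}

```text
clock: 8.45
tool_pos: [0.6488, 0.0199, 0.1631]
orientation: [180.0, 0.4, -93.3]
force: [-4.7, 21.8, -11.0]
opening: 0.0005
gripper_force: 10.5
```

Emit:
{"fn": "carry_out", "kwargs": {
  "deltas": [
    [[-0.03,0,-0.1,0,-1],[-0.06,0,-0.3,0,-1],[-0.06,0,-0.4,0,-0.5]]
  ]
}}

```text
clock: 8.75
tool_pos: [0.6514, 0.0272, 0.2476]
orientation: [-179.8, 0.0, -93.3]
force: [0.2, 0.3, 0.4]
opening: 0.0043
gripper_force: 0.0
```

Run:
```python
from g import *
o=st()
s,t=snap("scene"),snap("top");save(t,"t5.png",(225,130,355,235),6);save(s,"s5.png",(225,160,375,270),5.3)
for n,c in(("s",s),("t",t)):
  for k in("lever_press","bar_end_a"): print(n,k,[(np.round(d["centre"],1),round(d["p"],2)) for d in ctrl.spot_point(c,k)[:3]])
```

```text
t 8.75 v [-0.1176  0.0889  0.2476] ori [-179.787     0.0176  -93.2948] Fv [-0.2806  0.2156  0.4086] open 0.0043 q [ 19.5416  17.5883  -0.8739   0.0701 -71.3347 -22.8587]
s lever_press [(array([268.9, 269. ]), 0.21)]
s bar_end_a []
t lever_press [(array([287.4, 152.8]), 0.41)]
t bar_end_a [(array([259.1, 152.2]), 0.8), (array([256.5, 217.9]), 0.74)]
```

View pics/s5.png

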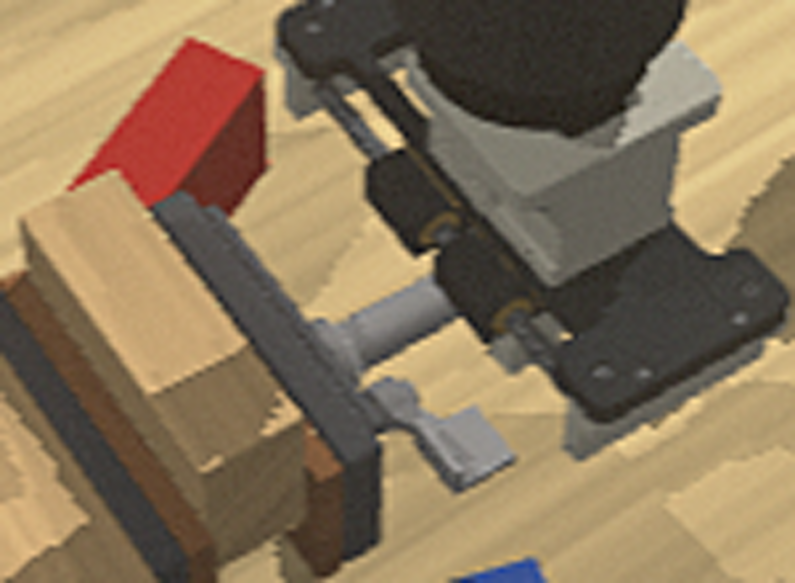

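```bash
cat >> g.py <<'E'
def balls(J,th):
    x=-J-.144; return w([x,-.08*np.sin(th),.135+.08*np.cos(th)]),w([x,.08*np.sin(th),.135-.08*np.cos(th)])
E
python3 - <<'E'
from g import *
t=snap("top")
for k in range(1):
    D=[d["centre"] for d in ctrl.spot_point(t,"bar_end_a")[:2]]; print(D,[d["p"] for d in ctrl.spot_point(t,"bar_end_a")])
for J in(.045,.049):
  for th in(-.9,-1.06,-1.2,-1.4,-1.57,-1.8,-2): print(J,th,[proj(t,b).round(1) for b in balls(J,th)])
g=cv2.cvtColor(t["color"],cv2.COLOR_RGB2BGR); save(t,"t6.png",(225,130,355,235),6)
E
```

```text
[[256.1, 155.3], [259.0, 214.9]] [0.85, 0.59]
0.045 -0.9 [array([255.7, 157.7]), array([257.6, 212.7])]
0.045 -1.06 [array([256.2, 155.7]), array([257.1, 215.2])]
0.045 -1.2 [array([256.7, 154.6]), array([256.7, 216.9])]
0.045 -1.4 [array([257.3, 154.3]), array([256.1, 218.2])]
0.045 -1.57 [array([257.8, 154.9]), array([255.6, 218.5])]
0.045 -1.8 [array([258.3, 157.2]), array([255. , 217.3])]
0.045 -2 [array([258.8, 160.4]), array([254.4, 214.8])]
0.049 -0.9 [array([254. , 157.7]), array([256. , 212.7])]
0.049 -1.06 [array([254.6, 155.7]), array([255.6, 215.2])]
0.049 -1.2 [array([255. , 154.6]), array([255.2, 216.8])]
0.049 -1.4 [array([255.7, 154.2]), array([254.5, 218.2])]
0.049 -1.57 [array([256.2, 154.9]), array([254. , 218.4])]
0.049 -1.8 [array([256.8, 157.2]), array([253.3, 217.2])]
0.049 -2 [array([257.2, 160.4]), array([252.8, 214.8])]
```

View pics/t6.png

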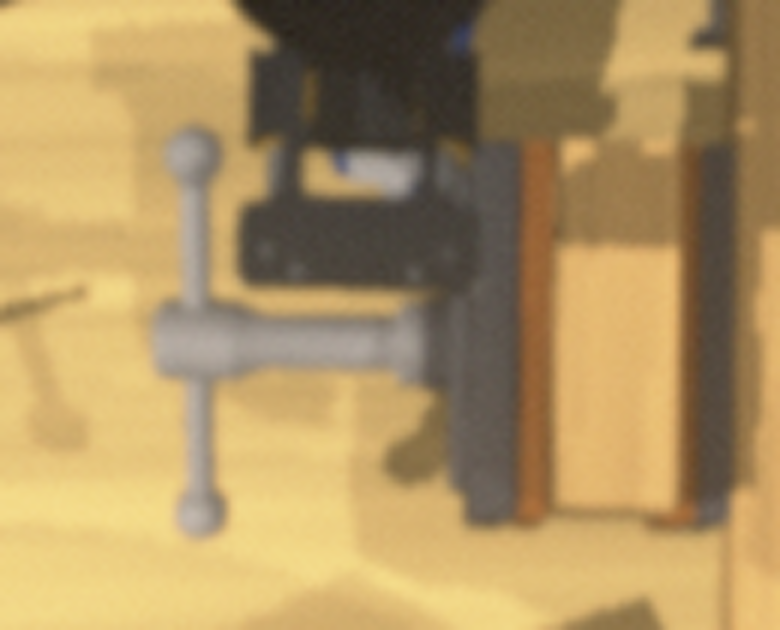

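Emit:
{"fn": "carry_out", "kwargs": {
  "deltas": [
    [[-0.2,0.096,0.01,-0.11,0.02],[-0.357,0.096,0.01,-0.11,0.02],[-0.357,0.096,0.01,-0.11,0.02],[-0.357,0.096,0.01,-0.11,0.02],[-0.357,0.096,0.01,-0.11,0.02]]
  ]
}}

```text
clock: 9.7
tool_pos: [0.635, 0.0996, 0.2414]
orientation: [179.9, 0.0, -53.4]
force: [-0.0, 0.4, -0.1]
opening: 0.0443
gripper_force: 0.0
```

Emit:
{"fn": "carry_out", "kwargs": {
  "deltas": [
    [[0,0,0,-0.11,0.02],[0,0,0,-0.11,0.02],[0,0,0,-0.11,0.02],[0,0,0,-0.11,0.02],[0,0,0,-0.11,0.02]]
  ]
}}

```text
clock: 10.2
tool_pos: [0.6351, 0.099, 0.2415]
orientation: [180.0, 0.0, -13.8]
force: [-0.2, 0.4, -0.0]
opening: 0.0444
gripper_force: 0.0
```

Emit:
{"fn": "carry_out", "kwargs": {
  "deltas": [
    [[0,0,0,-0.03,0.02],[0,0,0,-0.03,0.02],[0,0,0,-0.03,0.02],[0,0,0,-0.03,0.02]]
  ]
}}

```text
clock: 10.6
tool_pos: [0.6351, 0.0991, 0.2417]
orientation: [180.0, 0.0, -3.4]
force: [-0.1, 0.8, 0.3]
opening: 0.0447
gripper_force: 0.0
```

Run:
```python
from g import *
o=st(); plan(np.array(o["tool_pos"]),o["orientation"][2],[(w([-.189,.0697,.160]),-3.31)])
```

```text
t 10.6 v [-0.1885  0.0685  0.2417] ori [179.9793   0.0387  -3.443 ] Fv [-0.7663 -0.1126  0.3353] open 0.0447 q [ 26.229   17.0689  -2.3517  -0.0012 -70.6233  60.3284]
[0.0058, -0.0026, 0.4085] -0.0004 mm 82.0
```

Emit:
{"fn": "carry_out", "kwargs": {
  "deltas": [
    [[0.006,0,0.2,0,0.02],[0.006,0,0.41,0,0.02],[0.006,0,0.41,0,0.02]]
  ]
}}

```text
clock: 10.9
tool_pos: [0.6326, 0.098, 0.1542]
orientation: [179.8, 0.6, -3.5]
force: [-0.7, 0.1, -0.2]
opening: 0.0447
gripper_force: 0.0
```

Emit:
{"fn": "carry_out", "kwargs": {
  "deltas": [
    [[0,0,0,0,-0.3],[0,0,0,0,-0.5],[0,0,0,0,-0.5],[0,0,0,0,-0.5]]
  ]
}}

```text
clock: 11.3
tool_pos: [0.6376, 0.0983, 0.1625]
orientation: [180.0, -0.2, -3.3]
force: [2.0, -5.5, 1.7]
opening: 0.0233
gripper_force: 8.3
```

Run:
```python
from g import *
o=st()
```

```text
t 11.3 v [-0.1878  0.0711  0.1625] ori [179.961   -0.1757  -3.3346] Fv [5.3713 2.2714 1.7203] open 0.0233 q [ 26.132   20.2498  -8.5194   0.1375 -61.0971  60.4671]
```

```bash
cat >> g.py <<'E'
def arc(th0,ths,x0=0):
    "rows grouped in fives; tool x=vise y, tool y=vise x, tool z=down; restart each group"
    c=lambda t:np.array([-.08*np.sin(t),.000955*t,-.08*np.cos(t)])
    for i in range(0,len(ths),5):
        b=c(th0)
        for t in ths[i:i+5]: print(round(t,2),np.round((c(t)-b)/.2,3).tolist())
        print(); th0=ths[i:i+5][-1]
E
python3 -c "
from g import *
arc(-1.06,[-1.06+.15*k for k in range(1,19)])"
```

```text
-0.91 [-0.033, 0.001, -0.05]
-0.76 [-0.073, 0.001, -0.094]
-0.61 [-0.12, 0.002, -0.132]
-0.46 [-0.171, 0.003, -0.163]
-0.31 [-0.227, 0.004, -0.185]

-0.16 [-0.058, 0.001, -0.014]
-0.01 [-0.118, 0.001, -0.019]
0.14 [-0.178, 0.002, -0.015]
0.29 [-0.236, 0.003, -0.002]
0.44 [-0.292, 0.004, 0.019]

0.59 [-0.052, 0.001, 0.03]
0.74 [-0.099, 0.001, 0.067]
0.89 [-0.14, 0.002, 0.11]
1.04 [-0.175, 0.003, 0.159]
1.19 [-0.201, 0.004, 0.213]

1.34 [-0.018, 0.001, 0.057]
1.49 [-0.027, 0.001, 0.116]
1.64 [-0.028, 0.002, 0.176]
```

Emit:
{"fn": "carry_out", "kwargs": {
  "deltas": [
    [[-0.033,0.006,-0.05,0,-1],[-0.073,0.006,-0.094,0,-1],[-0.12,0.007,-0.132,0,-1],[-0.12,0.007,-0.132,0,-1]]
  ]
}}

```text
clock: 11.7
tool_pos: [0.6124, 0.0994, 0.189]
orientation: [-179.9, -0.2, -3.3]
force: [3.8, -3.3, 3.5]
opening: 0.0224
gripper_force: 30.0
```

```bash
python3 -c "
from g import *
o=st(); print(-np.arctan2(v(o['tool_pos'])[1],v(o['tool_pos'])[2]+.0115-.135))
arc(-.61,[-.61+.15*k for k in range(1,16)])"
```

```text
t 11.7 v [-0.1874  0.0458  0.189 ] ori [-179.9223   -0.1812   -3.3208] Fv [3.1094 4.0009 3.4719] open 0.0224 q [ 27.2434  16.8246  -9.7898   0.0283 -63.1901  59.4233]
-0.6103655719327075
-0.46 [-0.052, 0.001, -0.031]
-0.31 [-0.107, 0.001, -0.053]
-0.16 [-0.165, 0.002, -0.067]
-0.01 [-0.225, 0.003, -0.072]
0.14 [-0.285, 0.004, -0.068]

0.29 [-0.059, 0.001, 0.013]
0.44 [-0.115, 0.001, 0.034]
0.59 [-0.167, 0.002, 0.064]
0.74 [-0.214, 0.003, 0.101]
0.89 [-0.255, 0.004, 0.144]

1.04 [-0.034, 0.001, 0.049]
1.19 [-0.061, 0.001, 0.103]
1.34 [-0.079, 0.002, 0.16]
1.49 [-0.088, 0.003, 0.219]
1.64 [-0.088, 0.004, 0.279]
```

Emit:
{"fn": "carry_out", "kwargs": {
  "deltas": [
    [[-0.052,0.002,-0.031,0,-1],[-0.107,0.003,-0.053,0,-1],[-0.165,0.004,-0.067,0,-1],[-0.225,0.005,-0.072,0,-1]]
  ]
}}

```text
clock: 12.1
tool_pos: [0.5694, 0.1015, 0.203]
orientation: [-179.9, -0.3, -3.3]
force: [7.1, -0.4, 2.5]
opening: 0.022
gripper_force: 30.0
```

```bash
cat >> g.py <<'E'
def ft(dz=.0115):
    o=st(); p=v(o["tool_pos"]); F=RV.T@o["force"]; th=-np.arctan2(p[1],p[2]+dz-.135)
    print("th %.3f rad %.4f  Ft %.2f Fr %.2f"%(th,np.hypot(p[1],p[2]+dz-.135),F[1]*np.cos(th)+F[2]*np.sin(th),-F[1]*np.sin(th)+F[2]*np.cos(th)))
E
python3 -c "
from g import *
ft()
arc(-.01,[-.01+.15*k for k in range(1,11)])"
```

```text
t 12.1 v [-0.187   0.0028  0.203 ] ori [-179.9073   -0.3172   -3.3007] Fv [0.0089 7.0813 2.5491] open 0.022 q [ 29.536   12.269  -14.106    0.1053 -63.3083  57.1165]
th -0.035 rad 0.0795  Ft 6.99 Fr 2.80
0.14 [-0.06, 0.001, 0.004]
0.29 [-0.118, 0.001, 0.017]
0.44 [-0.174, 0.002, 0.038]
0.59 [-0.227, 0.003, 0.068]
0.74 [-0.274, 0.004, 0.105]

0.89 [-0.041, 0.001, 0.044]
1.04 [-0.075, 0.001, 0.093]
1.19 [-0.102, 0.002, 0.147]
1.34 [-0.12, 0.003, 0.204]
1.49 [-0.129, 0.004, 0.263]
```

Emit:
{"fn": "carry_out", "kwargs": {
  "deltas": [
    [[0,0,0,0,-1],[0,0,0,0,-1],[0,0,0,0,-1]]
  ]
}}

```text
clock: 12.4
tool_pos: [0.5692, 0.1014, 0.2029]
orientation: [-179.9, -0.2, -3.3]
force: [3.0, 1.4, 9.1]
opening: 0.022
gripper_force: 30.0
```

```bash
python3 -c "
from g import *
ft()"
```

```text
t 12.4 v [-0.187   0.0026  0.2029] ori [-179.9275   -0.2267   -3.2877] Fv [-1.5968  2.8973  9.0552] open 0.022 q [ 29.5206  12.3112 -14.0485   0.0693 -63.4105  57.161 ]
th -0.033 rad 0.0794  Ft 2.60 Fr 9.15
```

Emit:
{"fn": "carry_out", "kwargs": {
  "deltas": [
    [[-0.03,0,-0.005,0,-1],[-0.06,0.001,-0.001,0,-1],[-0.06,0.001,-0.001,0,-1],[-0.06,0.001,-0.001,0,-1],[-0.06,0.001,-0.001,0,-1]]
  ]
}}

```text
clock: 12.9
tool_pos: [0.5574, 0.102, 0.2027]
orientation: [-179.9, -0.2, -3.3]
force: [3.1, 0.8, 7.2]
opening: 0.0226
gripper_force: 30.0
```

```bash
python3 -c "
from g import *
ft()"
```

```text
t 12.9 v [-0.1869 -0.0093  0.2027] ori [-179.9249   -0.2168   -3.2928] Fv [-1.0008  3.0947  7.1783] open 0.0226 q [ 30.1974  11.2419 -15.4539   0.0639 -63.082   56.4811]
th 0.116 rad 0.0798  Ft 3.91 Fr 6.77
```

Emit:
{"fn": "carry_out", "kwargs": {
  "deltas": [
    [[-0.03,0,0.002,0,-1],[-0.058,0.001,0.008,0,-1],[-0.058,0.001,0.008,0,-1],[-0.058,0.001,0.008,0,-1],[-0.058,0.001,0.008,0,-1]]
  ]
}}

```text
clock: 13.4
tool_pos: [0.5456, 0.1026, 0.201]
orientation: [-179.9, -0.2, -3.3]
force: [3.3, 0.7, 7.3]
opening: 0.0218
gripper_force: 30.0
```

```bash
python3 -c "
from g import *
ft()
arc(.29,[.29+.1*k for k in range(1,16)])"
```

```text
t 13.4 v [-0.1868 -0.021   0.201 ] ori [-179.9186   -0.1967   -3.2979] Fv [-0.8738  3.2674  7.343 ] open 0.0218 q [ 30.8884  10.2561 -16.94     0.0486 -62.5954  55.7915]
th 0.264 rad 0.0803  Ft 5.07 Fr 6.23
0.39 [-0.038, 0.0, 0.013]
0.49 [-0.074, 0.001, 0.03]
0.59 [-0.108, 0.001, 0.051]
0.69 [-0.14, 0.002, 0.075]
0.79 [-0.17, 0.002, 0.102]

0.89 [-0.027, 0.0, 0.03]
0.99 [-0.05, 0.001, 0.062]
1.09 [-0.071, 0.001, 0.097]
1.19 [-0.087, 0.002, 0.133]
1.29 [-0.1, 0.002, 0.171]

1.39 [-0.009, 0.0, 0.039]
1.49 [-0.014, 0.001, 0.079]
1.59 [-0.016, 0.001, 0.119]
1.69 [-0.013, 0.002, 0.158]
1.79 [-0.006, 0.002, 0.198]
```

Emit:
{"fn": "carry_out", "kwargs": {
  "deltas": [
    [[0,0,-0.005,0,-1],[0,0,-0.01,0,-1],[0,0,-0.01,0,-1],[0,0,-0.01,0,-1]]
  ]
}}

```text
clock: 13.8
tool_pos: [0.5449, 0.1026, 0.201]
orientation: [-179.9, -0.1, -3.3]
force: [6.9, 2.9, -3.5]
opening: 0.0224
gripper_force: 30.0
```

```bash
python3 -c "
from g import *
ft()"
```

```text
t 13.8 v [-0.1867 -0.0217  0.201 ] ori [-179.9384   -0.0526   -3.3361] Fv [-3.2726  6.6862 -3.49  ] open 0.0224 q [ 30.8831  10.2769 -16.8814  -0.024  -62.7636  55.7918]
th 0.273 rad 0.0805  Ft 5.50 Fr -5.16
```

Emit:
{"fn": "carry_out", "kwargs": {
  "deltas": [
    [[-0.02,0,0.01,0,-1],[-0.04,0.001,0.018,0,-1],[-0.074,0.001,0.034,0,-1],[-0.074,0.001,0.034,0,-1],[-0.074,0.001,0.034,0,-1]]
  ]
}}

```text
clock: 14.3
tool_pos: [0.5306, 0.1033, 0.1962]
orientation: [-179.9, -0.2, -3.3]
force: [2.5, 2.5, 7.5]
opening: 0.0221
gripper_force: 30.0
```

```bash
python3 -c "
from g import *
ft()
arc(.49,[.59,.69])"
```

```text
t 14.3 v [-0.1866 -0.0361  0.1962] ori [-179.9131   -0.1775   -3.291 ] Fv [-2.658   2.3234  7.4572] open 0.0221 q [ 31.826    9.1008 -19.0474   0.0352 -61.6566  54.8666]
th 0.461 rad 0.0812  Ft 5.40 Fr 5.65
0.59 [-0.034, 0.0, 0.021]
0.69 [-0.066, 0.001, 0.044]
```

Emit:
{"fn": "carry_out", "kwargs": {
  "deltas": [
    [[-0.001,0,-0.002,0,-1],[-0.002,0,-0.004,0,-1],[-0.002,0,-0.004,0,-1],[-0.002,0,-0.004,0,-1]]
  ]
}}

```text
clock: 14.7
tool_pos: [0.5304, 0.1033, 0.1962]
orientation: [-179.9, -0.2, -3.3]
force: [6.2, 1.7, 2.6]
opening: 0.0221
gripper_force: 30.0
```

```bash
python3 -c "
from g import *
ft(); o=ctrl.get_obs(); print('M',RV.T@o['moment'])"
```

```text
t 14.7 v [-0.1866 -0.0363  0.1962] ori [-179.9216   -0.1556   -3.313 ] Fv [-2.0423  6.1094  2.5728] open 0.0221 q [ 31.8339   9.0971 -19.0503   0.0289 -61.6802  54.8395]
th 0.463 rad 0.0812  Ft 6.62 Fr -0.43
M [2.4418 0.6937 0.0429]
```

Emit:
{"fn": "carry_out", "kwargs": {
  "deltas": [
    [[-0.018,0,0.01,0,-1],[-0.036,0.001,0.02,0,-1],[-0.052,0.001,0.03,0,-1],[-0.068,0.001,0.041,0,-1],[-0.068,0.001,0.041,0,-1]]
  ]
}}

```text
clock: 15.2
tool_pos: [0.5167, 0.1039, 0.1888]
orientation: [-179.9, -0.2, -3.3]
force: [3.9, 1.7, 6.9]
opening: 0.0225
gripper_force: 30.0
```

Emit:
{"fn": "carry_out", "kwargs": {
  "deltas": [
    [[0,0,0,0,-1],[0,0,0,0,-1]]
  ]
}}

```text
clock: 15.4
tool_pos: [0.5167, 0.1039, 0.1888]
orientation: [-179.9, -0.2, -3.3]
force: [3.1, 2.5, 7.4]
opening: 0.0225
gripper_force: 30.0
```

```bash
python3 -c "
from g import *
ft(); o=ctrl.get_obs(); print('M',RV.T@o['moment'])"
```

```text
t 15.4 v [-0.1865 -0.0499  0.1888] ori [-179.91     -0.1859   -3.2963] Fv [-2.702   2.9685  7.4083] open 0.0225 q [ 32.7386   8.1736 -21.2182   0.042  -60.4049  53.9445]
th 0.652 rad 0.0822  Ft 6.86 Fr 4.09
M [1.1386 0.7588 0.0395]
```

Emit:
{"fn": "carry_out", "kwargs": {
  "deltas": [
    [[-0.001,0,-0.002,0,-1],[-0.002,0,-0.003,0,-1],[-0.002,0,-0.003,0,-1],[-0.002,0,-0.003,0,-1]]
  ]
}}

```text
clock: 15.8
tool_pos: [0.5167, 0.1039, 0.1889]
orientation: [-179.9, -0.2, -3.3]
force: [7.4, 2.0, 2.7]
opening: 0.022
gripper_force: 30.0
```

```bash
python3 -c "
from g import *
from scipy.optimize import least_squares
P=np.array([(.0711,.1625),(.0458,.189),(.0027,.2029),(-.0093,.2027),(-.021,.201),(-.0362,.1962),(-.0499,.1888)])
r=least_squares(lambda c:np.hypot(P[:,0]-c[0],P[:,1]-c[1])-.08,[0,.123]);print(r.x,r.fun)
ft(); o=ctrl.get_obs(); p=v(o['tool_pos']);F=RV.T@o['force']; th=-np.arctan2(p[1]-r.x[0],p[2]-r.x[1]); print(th,F[1]*np.cos(th)+F[2]*np.sin(th),-F[1]*np.sin(th)+F[2]*np.cos(th))"
```

```text
[-0.0005  0.124 ] [ 0.0013 -0.0002 -0.001  -0.0008 -0.0003  0.0006  0.0015]
t 15.8 v [-0.1865 -0.05    0.1889] ori [-179.9148   -0.1976   -3.3092] Fv [-2.4578  7.302   2.7425] open 0.022 q [ 32.7506   8.1585 -21.2291   0.0546 -60.4025  53.9135]
th 0.652 rad 0.0823  Ft 7.47 Fr -2.25
0.6508991758647156 7.470747346676865 -2.242550296442119
```

Emit:
{"fn": "carry_out", "kwargs": {
  "deltas": [
    [[-0.012,0,0.01,0,-1],[-0.023,0.001,0.02,0,-1],[-0.034,0.001,0.03,0,-1],[-0.045,0.001,0.039,0,-1],[-0.045,0.001,0.039,0,-1]]
  ]
}}

```text
clock: 16.3
tool_pos: [0.5074, 0.1044, 0.1817]
orientation: [-179.9, -0.2, -3.3]
force: [2.9, 1.7, 9.0]
opening: 0.0219
gripper_force: 30.0
```

Emit:
{"fn": "carry_out", "kwargs": {
  "deltas": [
    [[0,0,0,0,-1],[0,0,0,0,-1],[0,0,0,0,-1]]
  ]
}}

```text
clock: 16.6
tool_pos: [0.5075, 0.1044, 0.1818]
orientation: [-179.9, -0.2, -3.3]
force: [2.6, 2.3, 9.3]
opening: 0.0223
gripper_force: 30.0
```

```bash
python3 -c "
from g import *
ft()"
```

```text
t 16.6 v [-0.1864 -0.0592  0.1818] ori [-179.9009   -0.1966   -3.2873] Fv [-2.4188  2.4299  9.3268] open 0.0223 q [ 33.3843   7.6651 -22.841    0.0441 -59.2769  53.3061]
th 0.793 rad 0.0831  Ft 8.35 Fr 4.81
```

Emit:
{"fn": "carry_out", "kwargs": {
  "deltas": [
    [[0,0,0,0,0],[0,0,0,0,0],[0,0,0,0,0.02]]
  ]
}}

```text
clock: 16.9
tool_pos: [0.5046, 0.103, 0.1793]
orientation: [179.9, 0.1, -3.4]
force: [-0.1, 0.2, 0.1]
opening: 0.0404
gripper_force: 0.0
```

Emit:
{"fn": "carry_out", "kwargs": {
  "deltas": [
    [[0,0,-0.1,0,0.02],[0,0,-0.3,0,0.02],[0,0,-0.6,0,0.02],[0,0,-0.75,0,0.02],[0,0,-0.75,0,0.02]]
  ]
}}

```text
clock: 17.4
tool_pos: [0.5075, 0.1038, 0.3359]
orientation: [-179.8, -0.4, -3.3]
force: [-0.3, -0.6, -0.7]
opening: 0.0445
gripper_force: 0.0
```

Emit:
{"fn": "carry_out", "kwargs": {
  "deltas": [
    [[-0.2,-0.25,0,0,0.02],[-0.2,-0.5,0,0,0.02],[-0.2,-0.7,0,0,0.02],[-0.2,-0.7,0,0,0.02]]
  ]
}}

```text
clock: 17.8
tool_pos: [0.4731, 0.2494, 0.3286]
orientation: [179.9, 0.1, -3.2]
force: [-0.3, -0.9, -0.8]
opening: 0.0447
gripper_force: 0.0
```

Run:
```python
from g import *
st()
s,t=snap("scene"),snap("top")
a=cv2.resize(s["color"][150:260,205:375],None,fx=4,fy=4); b=cv2.resize(t["color"][130:235,225:395],None,fx=3.9,fy=3.0)[:160*2,:]
b=cv2.resize(t["color"][140:225,225:395],(680,255)); a=cv2.resize(a,(680,340))
cv2.imwrite("pics/end.png",np.vstack([a,b])[:,:,::-1])
for J,th in((.044,.79),(.044,1.0)): print(J,th,[proj(t,x).round(1) for x in balls(J,th)],[proj(s,x).round(1) for x in balls(J,th)])
for n,c in(("s",s),("t",t)): print(n,[(np.round(d["centre"],1),round(d["p"],2)) for d in ctrl.spot_point(c,"bar_end_a")[:3]])
```

```text
t 17.8 v [-0.3292 -0.1019  0.3286] ori [179.9284   0.1205  -3.1621] Fv [ 0.944  -0.2194 -0.7674] open 0.0447 q [ 48.7712   4.3731  -7.0532  -0.0517 -78.7044  38.0769]
0.044 0.79 [array([254.2, 207.5]), array([259.7, 168. ])] [array([307. , 177.2]), array([333.1, 240. ])]
0.044 1.0 [array([254.6, 212.3]), array([259.4, 163.2])] [array([304.3, 177.8]), array([336.3, 240.3])]
s [(array([311., 176.]), 0.94), (array([331.2, 244.3]), 0.87)]
t [(array([259.5, 170.8]), 0.93), (array([255.5, 204.2]), 0.82)]
```

View pics/end.png

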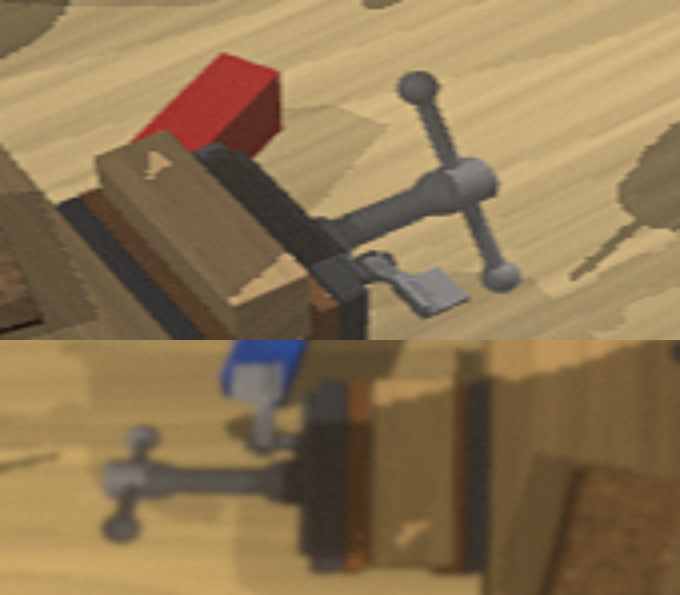

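```bash
python3 -c "
from plant import ctrl
print(ctrl.close_job())"
```

```text
the job is handed in; nothing more can be done
None
```

I handed the job in with the block clamped between the jaws, the lever up and the arm clear; it finished at about 18 s of the 72 s allowed. The hand-in reported no score. I estimate the handle force at 6–7 N above free turning, which puts the clamp force between roughly 150 and 280 N. That figure comes from the wrist force, not a direct reading.

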